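Sorting a glass painter's bench into specimen trays

ROBOT

A 6-joint arm with a two-finger parallel gripper is mounted at the origin on the work surface. World frame = base frame: x ahead of the robot, y to its left, z up, the work surface at z = 0. Lengths are in m, angles in rad, forces in N, time in s.
With the tool pointing down it reaches from about 0.375 to 0.9 m from the base axis. Payload 3.1 kg.
Tool frame: the origin (TCP) lies between the finger pads; the fingertips stand manip.finger_overhang ahead of it and the grasp point (between the pads) lies 5 mm behind it (manip.finger_overhang is the distance from the TCP to the fingertips, in m); z points along the fingers, y is the line along which they close (so a half turn about z gives the same grasp; the last joint's range is limited). The gripper opens to 85 mm and grips with 20 to 120 N. Pads are 22 mm wide; open, the fingers measure 114 mm over their backs; the gripper's body (76 mm by 85 mm) begins 54 mm behind the grasp point. The pads swing forward as they close: fully open they stand 13 mm farther back than shut.
Start: joints at [-1.371, 0.527, 1.433, -0, 1.181, -0.178], TCP at [0.231, -0.581, 0.245] pointing down, gripper open.
Joint ranges: [-3.08, 3.08], [-0.75, 2.2], [0.22, 2.44], [-1.43, 4.57], [0, 2.65], [-2.85, 2.85]. Speed limits (rad/s): [2.79, 2.79, 3.14, 3.14, 3.14, 3.14].

INTERFACE

Orientations are given as a unit quaternion [x, y, z, w].
In Python, from station import manip gives the robot as it stands.
- The arm moves only by the tool drive_tool, never from a script. Its argument "plan" is a list of rows, each a list of 7 numbers: the shift along the tool's x, y, z in m, then the turn, a rotation vector about the tool's x, y, z in degrees, then the opening, from -1 (shut) to 1 (fully open). In form: [[x, y, z, wx, wy, wz, gripper], ...]. A call has 1 to 10 rows; each row shifts and turns the commanded pose from where the row before left it, along the tool's axes as they then stand; what a row does not reach is not made up. A row lasts 1/10 s, in which the tool goes at most 50 mm and 8.59 degrees, less where a joint would pass 70% of its speed; a pose out of reach is approached as far as the arm can. A call is refused whole if a number of a shift passes 0.05 or a number of a turn 8.59, either way. A call with a gripper value outside its range is refused whole. The fingers move at their own pace and stop on an object; "newtons" is the grip in N (left out, the last holds). Time passes only in rows, so rows that do not move let the fingers close. It gives the time, the measured TCP pose, the force, the opening and the grip force at its end, in the units of the state.
- manip.sense(): the state, without advancing time (a new reading comes with each control period).
- manip.snapshot(name): name is "side" or "top" or "wrist"; returns a dict with "image" (480x640x3 uint8, red, green, blue), "z_map" (480x640 float32, m along the optical axis (not along the pixel's ray), 0 where there is no reading), "fov_y" (degrees; the focal length in pixels is half the picture's height over the tangent of half this angle, whatever the lens; pixels are square), "cx", "cy" (the principal point, pixels), "extrinsics" (4x4, takes a point from camera to world coordinates); the wrist camera has in their place "mount" (4x4, takes a point from camera to tool coordinates, whose origin is the TCP and whose axes are the flange's). Camera axes: x right, y up, looking along -z (the intrinsics and any distortion apply to the point x, -y, -z); pixel columns grow to the right and rows downward; lengths in m; the calibration is good to about 2 mm. A picture is of the moment at which its call begins: read the wrist's pose just before it.
- manip.sign_off(): hands the job in; it is judged then, once.
The state is a dict: "t": time; "q": joint angles; "qd": joint speeds; "tau": joint torques, N m; "tcp_pos": TCP position; "tool_rot": TCP orientation; "force": force on the tool from outside, world axes, zero at the start; "ft_torque": the same for the moment, N m; "finger_gap": opening from 0.0 (shut) to 1.0 (fully open); "gripper_force": force on a finger pad.
Only numpy, scipy, OpenCV 4.12 (cv2) and the standard library are available. Lean on these libraries where they do the work, as an engineer would, in place of code of your own. Each camera call takes 0.05 s, during which the arm holds its last target. There are 200 camera calls.

TASK

Clear up the glass painter's bench: put each of the two loose brushes, the two lidded jars and the muller into the wooden tray that already holds one of its own kind, the brushes lying flat and the jars and muller standing upright on the tray's floor. Set the glassware down rather than dropping it, and leave the open pot of paint standing where it is.

Things in the scene. Friction and masses are not known exactly. Their poses are not given: they have to be found in the camera images.
- brush_wide: loose broad flat brush lying flat, rigid, 92 mm long, 14 mm thick, about 45 g: wooden handle 20 mm wide, steel ferrule and dark head 40 mm wide. Origin: mid-length at the underside; x runs along it to the bristles, z up. Handle from x = -46 to +14 mm (grip it across at the origin), ferrule to +26, bristles to +46
- brush_narrow: loose narrow flat brush lying flat, rigid, 92 mm long, 14 mm thick, about 30 g: wooden handle 14 mm wide, steel ferrule and dark head 18 mm wide. Origin: mid-length at the underside; x runs along it to the bristles, z up. Handle from x = -46 to +14 mm (grip it across at the origin), ferrule to +26, bristles to +46
- jar_tall: loose tall, slim glass pigment jar with steel lid, closed, standing: plain cylinder, diameter 38 mm, height 62 mm, about 130 g. Origin: centre of the underside, z up
- jar_squat: loose squat, wide glass pigment jar with steel lid, closed, standing: plain cylinder, diameter 48 mm, height 40 mm, about 140 g. Origin: centre of the underside, z up
- muller: loose glass muller (hand tool for grinding paint) standing on its foot, 66 mm tall, about 250 g: flat foot of diameter 50 mm, waist of 24 mm at a height of 38 mm, round knob of diameter 32 mm between heights of 46 and 62 mm to grip it by. Origin: centre of the underside of the foot, z up
- tray_brush: open wooden tray, screwed down, 130 (its x) x 180 (its y) x 28 mm high, walls and floor 6 mm. A flat brush (92 mm long, lying along tray x, head 28 mm wide) is fixed in it as specimen, centred at tray y = +60 mm; the floor from y = -84 to about +30 mm is free, room for two pieces side by side. Origin: centre of the underside, z up. The trays differ only in the specimen
- tray_jar: open wooden tray, screwed down, 130 (its x) x 180 (its y) x 28 mm high, walls and floor 6 mm. A lidded jar (diameter 42, height 50 mm) is fixed in it as specimen, centred at tray y = +60 mm; the floor from y = -84 to about +30 mm is free, room for two pieces side by side. Origin: centre of the underside, z up. The trays differ only in the specimen
- tray_muller: open wooden tray, screwed down, 130 (its x) x 180 (its y) x 28 mm high, walls and floor 6 mm. A glass muller (foot 50 mm, height 66 mm) is fixed in it as specimen, centred at tray y = +60 mm; the floor from y = -84 to about +30 mm is free, room for two pieces side by side. Origin: centre of the underside, z up. The trays differ only in the specimen
- paint_pot: open green glass pot with black paint in it, diameter 52 mm, height 36 mm, loose, standing among the pieces to be sorted; it is in use and stays where it is. Origin: centre of the underside, z up
Not all that is in view belongs to the job. Leave any orange look-alike of the muller alone.

How it is judged:
At the end, for the whole second after the job is handed in: Brushes flat (0.12 rad) on the floor of the brush tray, jars upright (0.12 rad) in the jar tray, muller upright in the muller tray, origins between the walls, glass undersides within 6 mm of the tray floor; all at rest; paint pot upright, within 30 mm of its start (x of brush_wide in the frame of tray_brush between -0.06 and 0.06 m and y of brush_wide in the frame of tray_brush between -0.085 and 0.085 m and z of brush_wide in the frame of tray_brush between 0 and 0.025 m and linear speed of each of brush_wide, brush_narrow, jar_tall, jar_squat, muller below 0.02 m/s and angular speed of each of brush_wide, brush_narrow, jar_tall, jar_squat, muller below 0.2 rad/s and angle between the z axis of each of brush_wide, brush_narrow and the z axis of tray_brush, either way round below 0.12 rad and x of brush_narrow in the frame of tray_brush between -0.06 and 0.06 m and y of brush_narrow in the frame of tray_brush between -0.085 and 0.085 m and z of brush_narrow in the frame of tray_brush between 0 and 0.025 m and x of jar_tall in the frame of tray_jar between -0.06 and 0.06 m and y of jar_tall in the frame of tray_jar between -0.085 and 0.085 m and z of jar_tall in the frame of tray_jar between 0 and 0.012 m and angle between each of jar_tall, jar_squat, muller's own z axis and vertical below 0.12 rad and x of jar_squat in the frame of tray_jar between -0.06 and 0.06 m and y of jar_squat in the frame of tray_jar between -0.085 and 0.085 m and z of jar_squat in the frame of tray_jar between 0 and 0.012 m and x of muller in the frame of tray_muller between -0.06 and 0.06 m and y of muller in the frame of tray_muller between -0.085 and 0.085 m and z of muller in the frame of tray_muller between 0 and 0.012 m and distance of paint_pot from where it was at the start of the episode below 0.03 m and angle between paint_pot's own z axis and vertical below 0.2 rad); the robot touches nothing.
It fails at once if the jar tall is let go in the air, more than 40 mm above the tray floor (height (world z) of jar_tall above 0.046 m and contact force between jar_tall and the fingers below 0.02 N).
It fails at once if the jar squat is let go in the air, more than 40 mm above the tray floor (height (world z) of jar_squat above 0.046 m and contact force between jar_squat and the fingers below 0.02 N).
It fails at once if the muller is let go in the air, more than 40 mm above the tray floor (height (world z) of muller above 0.046 m and contact force between muller and the fingers below 0.02 N).
It fails at once if the open paint pot is shifted by more than 30 mm or tipped (distance of paint_pot from where it was at the start of the episode above 0.03 m or angle between paint_pot's own z axis and vertical above 0.35 rad).
It also fails if it takes over 136 s, if anything falls off the work surface, if the arm or the gripper's body presses on something with over 40 N, if the wrist force passes 120 N, or if a joint passes its speed limit or range.

## Working session

There is one attempt and no reset: what is moved stays moved. The work goes in short steps, Python scripts to look and compute and a tool call to move; the robot and the scene stay as the last step left them, time stands still between calls to the robot, and variables do not carry over. Pictures are saved under pics/ and viewed, at most 14 in all, crops included, and the job is handed in when it is done.

Besides the shell and the picture viewer there is one more tool, called after "Call:" by a JSON object that holds its "op" and its "data". drive_tool: Moves the arm, as the interface text tells. Its arguments: {"type":"object","properties":{"plan":{"type":"array"},"newtons":{"type":"number"}},"required":["plan"]}

```bash
ls; mkdir -p pics
cat > h.py <<'E'
import numpy as np, cv2
from station import manip
def snap(name):
    s=manip.sense(); d=manip.snapshot(name)
    if 'extrinsics' in d: T=np.array(d['extrinsics'])
    else:
        from scipy.spatial.transform import Rotation as R
        W=np.eye(4); W[:3,:3]=R.from_quat(s['tool_rot']).as_matrix(); W[:3,3]=s['tcp_pos']; T=W@np.array(d['mount'])
    f=240/np.tan(np.radians(d['fov_y'])/2)
    np.savez(f'/tmp/{name}.npz',im=d['image'],z=d['z_map'],T=T,f=f,c=[d['cx'],d['cy']])
    return d,T
def cloud(name):
    D=np.load(f'/tmp/{name}.npz'); z=D['z']; v,u=np.mgrid[:480,:640]; f=D['f']; c=D['c']
    p=np.stack([(u-c[0])/f*z,-(v-c[1])/f*z,-z],-1)
    return p@D['T'][:3,:3].T+D['T'][:3,3], D['im'], z
def pix(name,u,v,h):
    "world point on plane z=h along pixel ray"
    D=np.load(f'/tmp/{name}.npz'); r=D['T'][:3,:3]@np.array([(u-D['c'][0])/D['f'],-(v-D['c'][1])/D['f'],-1]); o=D['T'][:3,3]
    return o+r*(h-o[2])/r[2]
E
python3 - <<'E'
from h import *
for n in('top','side'):
    d,T=snap(n); cv2.imwrite(f'pics/{n}0.png',d['image'][:,:,::-1])
    print(n,{k:d[k] for k in d if k not in('image','z_map','extrinsics')},T.round(3).tolist())
print(manip.sense(),manip.finger_overhang)
E
```

```text
pics
top {'fov_y': 48.29835418845575, 'cx': 324.34062522080364, 'cy': 228.7062087581744} [[-0.018, 0.999, -0.051, 0.395], [-0.999, -0.02, -0.031, -0.062], [-0.032, 0.05, 0.998, 1.136], [0.0, 0.0, 0.0, 1.0]]
side {'fov_y': 56.575552811756936, 'cx': 313.96296323401424, 'cy': 237.23107099736697} [[0.714, 0.447, -0.539, 0.006], [-0.7, 0.475, -0.533, -0.505], [0.018, 0.758, 0.652, 0.613], [0.0, 0.0, 0.0, 1.0]]
{'t': 0.1, 'q': array([-1.37150109e+00,  5.28404113e-01,  1.43377467e+00, -2.87328953e-05,
        1.18140384e+00, -1.78530821e-01]), 'qd': array([-0.00205668, -0.00034924, -0.0022713 ,  0.00038294, -0.00133184,
       -0.00055483]), 'tau': array([ 5.62132991e-04, -4.43303454e+01, -1.78586823e+01, -2.72426423e-04,
        3.82189639e-03,  3.84579408e-06]), 'tcp_pos': array([ 0.23044076, -0.58030026,  0.2444123 ]), 'tool_rot': array([ 9.82207426e-01,  1.87796651e-01, -2.36147660e-05, -9.94792039e-04]), 'force': array([-0.29463925, -0.37684062, -0.37713717]), 'ft_torque': array([0.02826392, 0.01745811, 0.03219818]), 'gripper_force': 0.0, 'finger_gap': 0.9975687722395652} 0.014
```

View pics/top0.png

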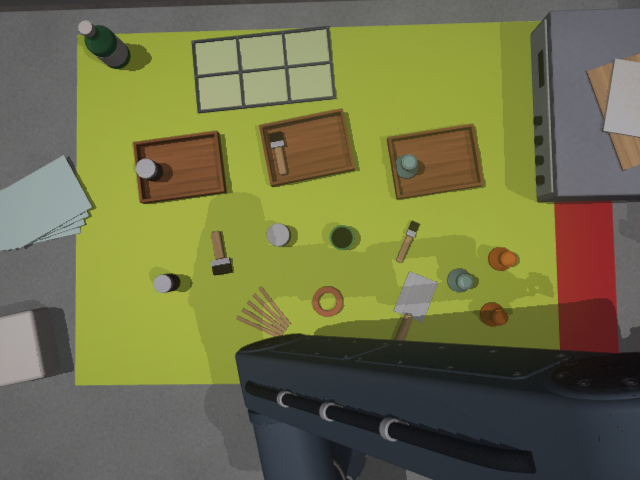

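View pics/side0.png

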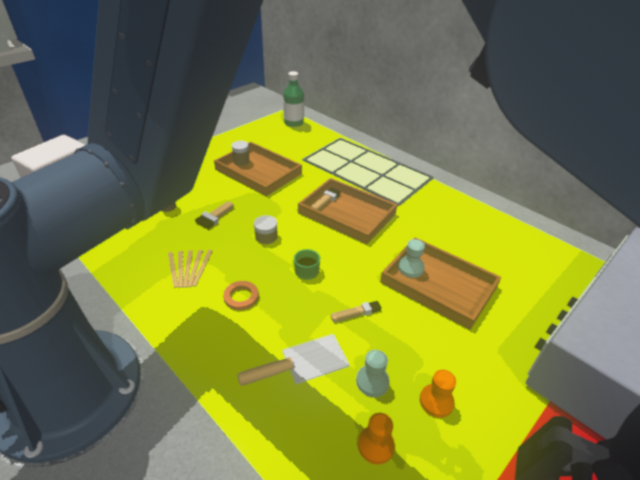

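The top view shows these candidates:
- Jars: tall jar (166,283), squat jar (278,235) and green pot (342,237).
- Brushes: wide (221,253) and narrow (408,242). The palette knife at (412,300) and the sticks could be mistaken for brushes.
- Mullers: glass (460,280). The orange look-alikes are at (502,258) and (493,314).
- Trays: jar (180,167), brush (308,148) and muller (435,162).

Next I segment by height and take one close crop.

Run:
```python
from h import *
P,im,z=cloud('top')
g=[(100,330),(250,360),(520,100),(380,60),(120,100),(360,200)]
print('table z',[P[v,u].round(4).tolist() for u,v in g])
H=P[...,2]; m=((z>0)&(H>0.007)&(H<0.12)).astype(np.uint8); m[335:]=0
n,L,st,c=cv2.connectedComponentsWithStats(m)
for i in range(1,n):
    if st[i,4]<60 or not(100<c[i][0]<540):continue
    q=P[L==i]; h=np.percentile(q[:,2],97); t=q[q[:,2]>h-.006]
    r=cv2.minAreaRect((q[:,:2]*1000).astype(np.float32))
    rt=cv2.minAreaRect((t[:,:2]*1000).astype(np.float32))
    print(c[i].round(),st[i,4],'h',h.round(4),'rect',np.round(r[0]),np.round(r[1]),round(r[2],1),'top',np.round(rt[0]),np.round(rt[1]),round(rt[2],1))
cv2.imwrite('pics/crop1.png',cv2.resize(im[200:340,140:540,::-1],None,fx=2,fy=2,interpolation=cv2.INTER_CUBIC))
```

```text
table z [[0.246, 0.4559, 0.0016], [0.2459, 0.074, 0.3538], [0.7185, -0.4481, -0.0005], [0.813, -0.1529, 0.0026], [0.7421, 0.4134, 0.001], [0.5118, -0.1034, 0.0044]]
[108.  47.] 1155 h 0.1162 rect [837. 414.] [53. 60.] 48.4 top [835. 413.] [32. 37.] 55.7
[300. 147.] 2033 h 0.0307 rect [625.   7.] [132. 180.] 10.2 top [625.   7.] [132. 180.] 10.1
[430. 159.] 2120 h 0.0718 rect [ 589. -260.] [131. 181.] 7.8 top [ 580. -200.] [30. 31.] 41.8
[172. 166.] 2018 h 0.0573 rect [590. 278.] [132. 182.] 6.6 top [582. 338.] [40. 42.] 31.5
[443. 166.] 69 h 0.0105 rect [ 582. -277.] [27. 34.] 88.4 top [ 582. -277.] [27. 34.] 88.4
[407. 241.] 321 h 0.017 rect [ 422. -200.] [18. 92.] 65.5 top [ 421. -199.] [18. 91.] 65.7
[278. 234.] 445 h 0.0434 rect [442.  68.] [46. 45.] 89.8 top [442.  68.] [46. 45.] 89.7
[342. 237.] 487 h 0.0379 rect [433. -64.] [49. 50.] 88.7 top [433. -64.] [49. 49.] 88.7
[219. 256.] 553 h 0.0167 rect [407. 198.] [92. 40.] 9.7 top [407. 198.] [91. 40.] 9.0
[502. 258.] 500 h 0.0674 rect [ 384. -388.] [40. 48.] 82.3 top [ 383. -392.] [30. 30.] 88.9
[460. 280.] 475 h 0.0678 rect [ 341. -303.] [43. 48.] 81.1 top [ 340. -305.] [30. 30.] 25.4
[166. 283.] 400 h 0.0647 rect [346. 300.] [37. 37.] 87.8 top [346. 301.] [35. 36.] 89.2
[327. 301.] 468 h 0.0157 rect [300. -30.] [62. 62.] 25.7 top [301. -30.] [61. 61.] 74.8
[493. 314.] 511 h 0.0679 rect [ 270. -368.] [41. 49.] 69.2 top [ 269. -371.] [30. 30.] 88.8
[405. 325.] 200 h 0.0222 rect [ 249. -190.] [20. 50.] 67.3 top [ 249. -190.] [17. 46.] 67.8
```

View pics/crop1.png

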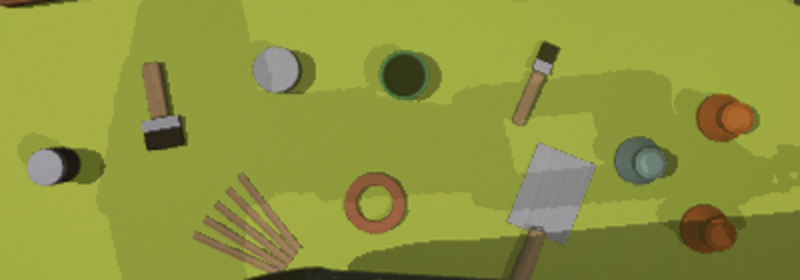

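The close crop confirms the choice. The clear glass muller is at crop (640,160), i.e. full image (460,280), with an orange one on either side. Segmented sizes match the given ones, and heights read about 2.5 mm high. I start with the muller at (0.340,-0.305), bearing about -42°.

```bash
cat >> h.py <<'E'
def go(x,y,z,alpha=None):
    "tool-frame shift (mm), turn about tool z (deg) to bring the closing line to world angle alpha; shift listed for before turning"
    from scipy.spatial.transform import Rotation as R
    s=manip.sense(); M=R.from_quat(s['tool_rot']).as_matrix()
    d=M.T@(np.array([x,y,z])-s['tcp_pos'])*1000; a=np.degrees(np.arctan2(M[1,1],M[0,1]))
    w=0 if alpha is None else (-(alpha-a)+90)%180-90
    tilt=M.T@np.cross(M[:,2],[0,0,-1])*57.3
    print('t',round(s['t'],2),'tcp',s['tcp_pos'].round(4),'alpha',round(a,1),'q1,q6',np.degrees(s['q'][[0,5]]).round(),'gap',round(s['finger_gap']*85,1),'F',np.round(s['force'],1),'| shift',d.round(1),'turn',round(w,1),'tilt',tilt.round(2))
def tray(c,yaw,x,y):
    a=np.radians(yaw); return c[0]+x*np.cos(a)-y*np.sin(a), c[1]+x*np.sin(a)+y*np.cos(a)
TJ=((.590,.278),6.6); TB=((.625,.007),10.1); TM=((.589,-.260),7.8)
E
python3 -c "
from h import *
go(.340,-.305,.14)"
```

```text
t 0.1 tcp [ 0.2304 -0.5803  0.2444] alpha -68.4 q1,q6 [-79. -10.] gap 84.8 F [-0.3 -0.4 -0.4] | shift [ 203.4 -215.3  104.9] turn 0 tilt [-0.11 -0.02  0.  ]
```

Call:
{"op": "drive_tool", "data": {"plan": [[0.0255,-0.027,0.013,0,0,0,0.3],[0.0255,-0.027,0.013,0,0,0,0.3],[0.0255,-0.027,0.013,0,0,0,0.3],[0.0255,-0.027,0.013,0,0,0,0.3],[0.0255,-0.027,0.013,0,0,0,0.3],[0.0255,-0.027,0.013,0,0,0,0.3],[0.0255,-0.027,0.013,0,0,0,0.3],[0.0255,-0.027,0.013,0,0,0,0.3],[0,0,0,0,0,0,0.3],[0,0,0,0,0,0,0.3]], "newtons": 40}}

```text
t: 1.1
tcp_pos: [0.3408, -0.3043, 0.141]
tool_rot: [0.982, 0.189, -0.0, -0.0]
force: [0.2, 0.1, 0.3]
finger_gap: 0.653
gripper_force: 0.0
```

Run:
```python
from h import *
go(.340,-.305,.049)
d,T=snap('wrist'); cv2.imwrite('pics/w1.png',d['image'][:,:,::-1])
P,im,z=cloud('wrist'); H=P[...,2]
m=(z>0)&(H>.058)&(H<.08)&(np.hypot(P[...,0]-.34,P[...,1]+.305)<.04); q=P[m]
print(m.sum(),cv2.minEnclosingCircle((q[:,:2]*1000).astype(np.float32)), np.percentile(q[:,2],[50,99]) if len(q) else 0)
```

```text
t 1.1 tcp [ 0.3408 -0.3043  0.141 ] alpha -68.2 q1,q6 [-56.  12.] gap 55.5 F [0.2 0.1 0.3] | shift [-0.9  0.4 92. ] turn 0 tilt [-0.03  0.02  0.  ]
1792 ((339.4120788574219, -305.1650085449219), 16.193788528442383) [0.06515019 0.0670942 ]
```

View pics/w1.png

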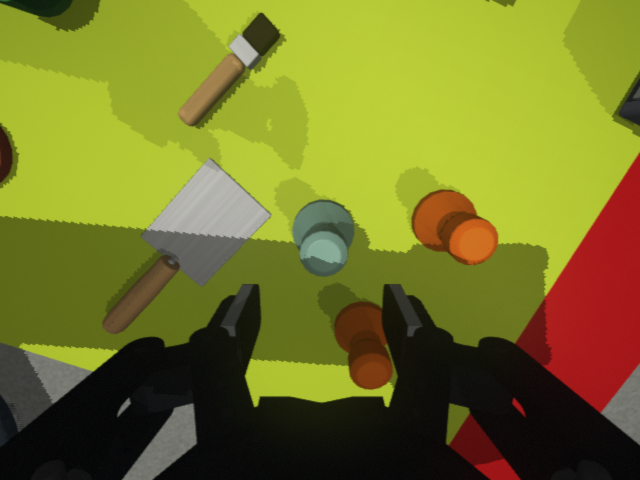

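The wrist view shows the glass muller at (323,245) centred ahead of the fingers, with orange ones at (470,240) and (370,365) clear of them. The knob is at (0.3394,-0.3052) with diameter 32 mm, which agrees with the top view. I descend and grip.

Call:
{"op": "drive_tool", "data": {"plan": [[-0.001,0,0.03,0,0,0,0.3],[0,0,0.03,0,0,0,0.3],[0,0,0.022,0,0,0,0.3],[0,0,0.01,0,0,0,0.3],[0,0,0,0,0,0,-0.6],[0,0,0,0,0,0,-0.6],[0,0,0,0,0,0,-0.6],[0,0,0,0,0,0,-0.6],[0,0,0,0,0,0,-0.6],[0,0,0,0,0,0,-0.6]], "newtons": 40}}

```text
t: 2.15
tcp_pos: [0.3397, -0.3053, 0.0497]
tool_rot: [0.982, 0.188, 0.0, 0.0]
force: [0.0, -0.1, 0.5]
finger_gap: 0.36
gripper_force: 40.0
```

```bash
python3 -c "
from h import *
x,y=tray(*TM,0,-.035);print(x,y)
go(x,y,.12)"
```

```text
0.5937500450352006 -0.2946761744165005
t 2.15 tcp [ 0.3397 -0.3053  0.0497] alpha -68.3 q1,q6 [-56.  12.] gap 30.6 F [ 0.  -0.1  0.5] | shift [240.   83.9 -70.2] turn 0 tilt [ 0.04 -0.01  0.  ]
```

Call:
{"op": "drive_tool", "data": {"plan": [[0,0,-0.015,0,0,0,-0.6],[0,0,-0.03,0,0,0,-0.6],[0.01,0.004,-0.025,0,0,0,-0.6],[0.035,0.012,0,0,0,0,-0.6],[0.035,0.012,0,0,0,0,-0.6],[0.035,0.012,0,0,0,0,-0.6],[0.035,0.012,0,0,0,0,-0.6],[0.035,0.012,0,0,0,0,-0.6],[0.035,0.012,0,0,0,0,-0.6],[0.02,0.008,0,0,0,0,-0.6]]}}

```text
t: 3.15
tcp_pos: [0.5963, -0.2939, 0.1192]
tool_rot: [0.982, 0.189, 0.001, 0.0]
force: [-0.2, -1.0, -2.6]
finger_gap: 0.358
gripper_force: 40.4
```

```bash
python3 -c "
from h import *
go(.5938,-.2947,.0567)"
```

```text
t 3.15 tcp [ 0.5963 -0.2939  0.1192] alpha -68.3 q1,q6 [-36.  32.] gap 30.4 F [-0.2 -1.  -2.6] | shift [-2.7 -0.3 62.4] turn 0 tilt [ 0.06 -0.07  0.  ]
```

Call:
{"op": "drive_tool", "data": {"plan": [[-0.002,0,0.025,0,0,0,-0.6],[0,0,0.02,0,0,0,-0.6],[0,0,0.012,0,0,0,-0.6],[0,0,0.004,0,0,0,-0.6],[0,0,0.002,0,0,0,-0.6],[0,0,0,0,0,0,-0.6],[0,0,0,0,0,0,0.2],[0,0,0,0,0,0,0.2],[0,0,0,0,0,0,0.2],[0,0,0,0,0,0,0.2]]}}

```text
t: 4.15
tcp_pos: [0.5922, -0.2958, 0.0571]
tool_rot: [0.982, 0.188, 0.001, 0.001]
force: [-0.8, 0.2, 0.0]
finger_gap: 0.603
gripper_force: 0.0
```

Call:
{"op": "drive_tool", "data": {"plan": [[0,0,-0.02,0,0,0,0.2],[0,0,-0.04,0,0,0,0.2],[0,0,-0.03,0,0,0,0.2],[0,0,0,0,0,0,0.2]]}}

```text
t: 4.55
tcp_pos: [0.5947, -0.2975, 0.1519]
tool_rot: [0.982, 0.188, 0.004, 0.004]
force: [-0.1, 0.2, 1.0]
finger_gap: 0.599
gripper_force: 0.0
```

Run:
```python
from h import *
# narrow brush: axis direction
P,im,z=cloud('top'); H=P[...,2]
for c,w in(((.421,-.199),'narrow'),((.407,.198),'wide')):
    q=P[(H>.009)&(H<.03)&(np.hypot(P[...,0]-c[0],P[...,1]-c[1])<.056)]
    r=cv2.minAreaRect((q[:,:2]*1000).astype(np.float32)); mu=q[:,:2].mean(0); ev=np.linalg.svd(q[:,:2]-mu,full_matrices=False)[2][0]
    print(w,r,mu,np.degrees(np.arctan2(ev[1],ev[0])))
go(.421,-.199,.12,-22)
```

```text
narrow ((421.3787841796875, -199.4763946533203), (18.3262996673584, 91.0364761352539), 65.5032730102539) [ 0.42310788 -0.19960665] 154.7403023068503
wide ((406.9525451660156, 198.11546325683594), (91.28556823730469, 40.17820739746094), 9.285836219787598) [0.40038728 0.19632714] -170.98460193562423
t 4.55 tcp [ 0.5947 -0.2975  0.1519] alpha -68.3 q1,q6 [-36.  32.] gap 50.9 F [-0.1  0.2  1. ] | shift [-125.3 -156.    29.7] turn -46.3 tilt [ 0.53 -0.34  0.  ]
```

Call:
{"op": "drive_tool", "data": {"plan": [[-0.025,-0.0312,0.006,0,0,0,-0.1],[-0.025,-0.0312,0.006,0,0,0,-0.1],[-0.025,-0.0312,0.006,0,0,0,-0.1],[-0.025,-0.0312,0.006,0,0,0,-0.1],[-0.025,-0.0312,0.006,0,0,0,-0.1],[0,0,0,0,0,8,-0.1],[0,0,0,0,0,8,-0.1],[0,0,0,0,0,8,-0.1],[0,0,0,0,0,8,-0.1],[0,0,0,0,0,8,-0.1]]}}

```text
t: 5.55
tcp_pos: [0.4178, -0.1965, 0.116]
tool_rot: [0.987, -0.162, -0.0, -0.0]
force: [0.5, -0.0, -0.7]
finger_gap: 0.449
gripper_force: 0.0
```

Call:
{"op": "drive_tool", "data": {"plan": [[0,0,0,0,0,6.7,-0.1],[0,0,0,0,0,0,-0.1],[0,0,0,0,0,0,-0.1]]}}

```text
t: 5.85
tcp_pos: [0.4179, -0.1965, 0.1161]
tool_rot: [0.976, -0.216, -0.0, -0.0]
force: [-1.2, 0.3, -0.2]
finger_gap: 0.453
gripper_force: 0.0
```

Run:
```python
from h import *
go(.4214,-.1995,.017,-115)
d,T=snap('wrist'); cv2.imwrite('pics/w2.png',d['image'][:,:,::-1])
P,im,z=cloud('wrist'); H=P[...,2]
m=(z>0)&(H>.008)&(H<.022)&(np.hypot(P[...,0]-.4214,P[...,1]+.1995)<.058); q=P[m]
print(m.sum(),cv2.minAreaRect((q[:,:2]*1000).astype(np.float32)),np.percentile(q[:,2],[50,99]))
d,T=snap('top')
P,im,z=cloud('top');m=(z>0)&(P[...,2]>.055)&(P[...,2]<.09)&(np.hypot(P[...,0]-.5938,P[...,1]+.295)<.04);q=P[m]
print('muller',m.sum(),cv2.minEnclosingCircle((q[:,:2]*1000).astype(np.float32)),q[:,2].max())
cv2.imwrite('pics/top1.png',cv2.resize(d['image'][90:310,340:560,::-1],None,fx=2.5,fy=2.5))
```

```text
t 5.85 tcp [ 0.4179 -0.1965  0.1161] alpha -114.9 q1,q6 [-39.  76.] gap 38.5 F [-1.2  0.3 -0.2] | shift [ 4.5  1.2 99.1] turn 0.1 tilt [-0.    0.03  0.  ]
2600 ((421.8161315917969, -198.29554748535156), (17.41624641418457, 90.75345611572266), 65.2923355102539) [0.01312306 0.01515748]
muller 224 ((592.14599609375, -295.78692626953125), 16.072179794311523) 0.07600318528696626
```

View pics/w2.png

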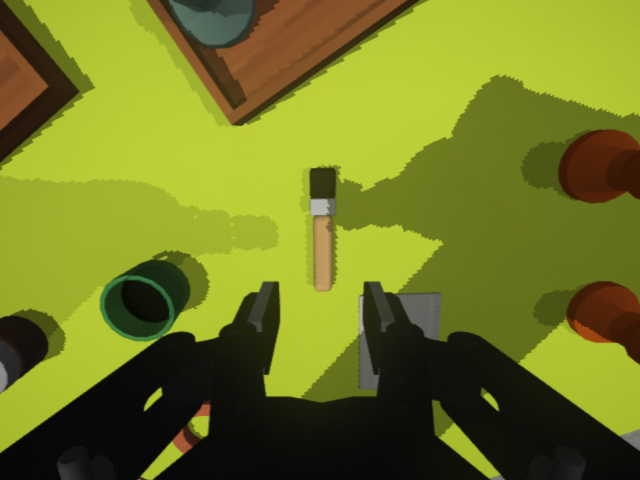

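View pics/top1.png

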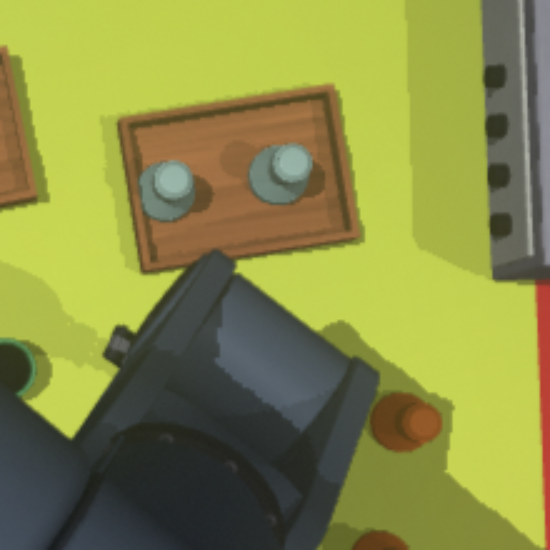

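The top crop shows the muller upright in its tray at crop (290,163), beside the specimen. The wrist view shows the brush handle at (322,250) on the centre line between the fingers, aligned with them. I grip it at its origin.

Call:
{"op": "drive_tool", "data": {"plan": [[0.004,0,0.04,0,0,0,-0.1],[0,0,0.035,0,0,0,-0.1],[0,0,0.02,0,0,0,-0.1],[0,0,0.004,0,0,0,-0.1],[0,0,0,0,0,0,-1],[0,0,0,0,0,0,-1],[0,0,0,0,0,0,-1],[0,0,0,0,0,0,-1],[0,0,0,0,0,0,-1],[0,0,0,0,0,0,-1]]}}

```text
t: 6.95
tcp_pos: [0.422, -0.1986, 0.018]
tool_rot: [0.976, -0.217, 0.001, 0.0]
force: [0.1, -0.3, 4.9]
finger_gap: 0.147
gripper_force: 41.7
```

Call:
{"op": "drive_tool", "data": {"plan": [[0,0,-0.02,0,0,0,-1],[0,0,-0.04,0,0,0,-1],[0,0,-0.04,0,0,0,-1],[0,0,0,0,0,0,-1]]}}

```text
t: 7.35
tcp_pos: [0.424, -0.2, 0.1214]
tool_rot: [0.976, -0.217, 0.004, 0.002]
force: [0.4, -0.4, -0.8]
finger_gap: 0.146
gripper_force: 41.1
```

```bash
python3 -c "
from h import *
x,y=tray(*TB,0,.0);print(x,y)
go(x,y,.117,-79.9)"
```

```text
0.625 0.007
t 7.35 tcp [ 0.424  -0.2     0.1214] alpha -115.0 q1,q6 [-39.  76.] gap 12.4 F [ 0.4 -0.4 -0.8] | shift [  94.5 -272.6    4.6] turn -35.1 tilt [ 0.13 -0.54  0.  ]
```

Call:
{"op": "drive_tool", "data": {"plan": [[0.0129,-0.0399,0,0,0,0,-1],[0.0129,-0.0399,0,0,0,0,-1],[0.0129,-0.0399,0,0,0,0,-1],[0.0129,-0.0399,0,0,0,0,-1],[0.0129,-0.0399,0,0,0,0,-1],[0.0129,-0.0399,0,0,0,0,-1],[0.0129,-0.0399,0,0,0,0,-1],[0,0,0,0,0,-7,-1],[0,0,0,0,0,-7,-1],[0,0,0,0,0,-7,-1]]}}

```text
t: 8.35
tcp_pos: [0.6211, 0.0172, 0.1158]
tool_rot: [0.999, -0.032, -0.001, -0.0]
force: [-0.3, -0.4, 1.2]
finger_gap: 0.15
gripper_force: 41.1
```

Call:
{"op": "drive_tool", "data": {"plan": [[0,0,0,0,0,-7,-1],[0,0,0,0,0,-7,-1],[0,0,0,0,0,0,-1],[0,0,0,0,0,0,-1]]}}

```text
t: 8.75
tcp_pos: [0.6212, 0.0165, 0.1165]
tool_rot: [0.996, 0.085, -0.001, -0.0]
force: [0.4, -0.2, 0.2]
finger_gap: 0.15
gripper_force: 41.1
```

```bash
python3 -c "
from h import *
go(.6236,.0149,.025,-79.9)"
```

```text
t 8.75 tcp [0.6212 0.0165 0.1165] alpha -80.2 q1,q6 [-9. 71.] gap 12.7 F [ 0.4 -0.2  0.2] | shift [ 2.2  2.  91.5] turn -0.3 tilt [-0.03  0.08  0.  ]
```

Call:
{"op": "drive_tool", "data": {"plan": [[0.002,0.002,0.035,0,0,0,-1],[0,0,0.035,0,0,0,-1],[0,0,0.015,0,0,0,-1],[0,0,0.006,0,0,0,-1],[0,0,0,0,0,0,-1],[0,0,0,0,0,0,-0.3],[0,0,0,0,0,0,-0.3],[0,0,0,0,0,0,-0.3],[0,0,0,0,0,0,-0.3]]}}

```text
t: 9.65
tcp_pos: [0.6246, 0.0148, 0.0272]
tool_rot: [0.996, 0.087, 0.001, 0.0]
force: [0.6, 0.5, -0.8]
finger_gap: 0.351
gripper_force: 0.0
```

Call:
{"op": "drive_tool", "data": {"plan": [[0,0,-0.02,0,0,0,-0.3],[0,0,-0.04,0,0,0,-0.3],[0,0,-0.04,0,0,0,-0.3],[0,0,0,0,0,0,-0.3]]}}

```text
t: 10.05
tcp_pos: [0.6283, 0.0143, 0.1325]
tool_rot: [0.996, 0.087, 0.006, 0.001]
force: [0.7, -1.0, 0.6]
finger_gap: 0.348
gripper_force: 0.0
```

```bash
python3 -c "
from h import *
go(.442,.068,.12,-79.9)
x,y=tray(*TJ,0,-.04);print(x,y,tray(*TJ,0,.0))"
```

```text
t 10.05 tcp [0.6283 0.0143 0.1325] alpha -80.0 q1,q6 [-9. 71.] gap 29.5 F [ 0.7 -1.   0.6] | shift [-174.3  -85.1   10.1] turn -0.1 tilt [ 0.23 -0.69  0.  ]
0.5945974860197146 0.23826508937598417 (np.float64(0.59), np.float64(0.278))
```

Call:
{"op": "drive_tool", "data": {"plan": [[-0.0266,-0.0314,0.002,0,0,0,0],[-0.0266,-0.0314,0.002,0,0,0,0],[-0.0266,-0.0314,0.002,0,0,0,0],[-0.0266,-0.0314,0.002,0,0,0,0],[-0.0266,-0.0314,0.002,0,0,0,0],[-0.0266,-0.0314,0.002,0,0,0,0],[-0.0266,-0.0314,0.002,0,0,0,0],[0,0,0,0,0,0,0],[0,0,0,0,0,0,0]]}}

```text
t: 10.95
tcp_pos: [0.4022, 0.1997, 0.1123]
tool_rot: [0.996, 0.088, 0.0, 0.0]
force: [0.9, -0.2, -0.0]
finger_gap: 0.505
gripper_force: 0.0
```

Run:
```python
from h import *
d,T=snap('wrist'); cv2.imwrite('pics/w3.png',d['image'][:,:,::-1])
P,im,z=cloud('wrist'); H=P[...,2]
m=(z>0)&(H>.008)&(H<.022)&(np.hypot(P[...,0]-.407,P[...,1]-.198)<.058); q=P[m]
r=cv2.minAreaRect((q[:,:2]*1000).astype(np.float32))
print(m.sum(),r,np.percentile(q[:,2],[50,99]))
go(r[0][0]/1000,r[0][1]/1000,.0175,-80.7)
```

```text
4613 ((406.1201477050781, 199.3417205810547), (91.99104309082031, 39.86154556274414), 9.88210391998291) [0.01316545 0.01521875]
t 11.0 tcp [0.4036 0.1994 0.1124] alpha -80.0 q1,q6 [12. 92.] gap 42.4 F [ 0.5 -0.1  0.4] | shift [ 2.4  0.5 94.9] turn 0.7 tilt [ 0.01 -0.1   0.  ]
```

View pics/w3.png

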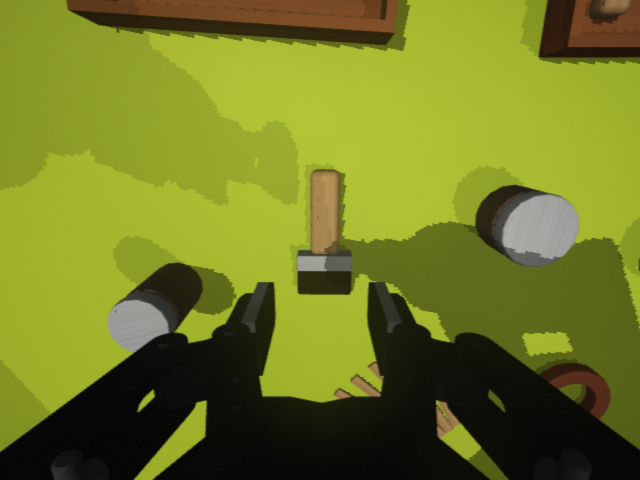

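The wrist view shows the wide brush's handle at (325,215) running straight between the fingers, with its head at (325,270) towards the robot. I grip it 2 mm handle-ward of the origin to keep clear of the ferrule.

Call:
{"op": "drive_tool", "data": {"plan": [[0.0045,0.0005,0.04,0,0,0.5,0.05],[0,0,0.035,0,0,0,0.05],[0,0,0.016,0,0,0,0.05],[0,0,0.004,0,0,0,0.05],[0,0,0,0,0,0,-0.9],[0,0,0,0,0,0,-0.9],[0,0,0,0,0,0,-0.9],[0,0,0,0,0,0,-0.9],[0,0,0,0,0,0,-0.9],[0,0,0,0,0,0,-0.9]]}}

```text
t: 12.0
tcp_pos: [0.4076, 0.1996, 0.0179]
tool_rot: [0.997, 0.082, 0.001, -0.0]
force: [0.4, -0.1, 5.4]
finger_gap: 0.218
gripper_force: 41.9
```

Call:
{"op": "drive_tool", "data": {"plan": [[0,0,-0.02,0,0,0,-0.9],[0,0,-0.04,0,0,0,-0.9],[0,0,-0.04,0,0,0,-0.9],[0,0,0,0,0,0,-0.9]]}}

```text
t: 12.4
tcp_pos: [0.4098, 0.2002, 0.1213]
tool_rot: [0.997, 0.083, 0.005, -0.001]
force: [0.4, 0.2, -0.5]
finger_gap: 0.223
gripper_force: 41.4
```

```bash
python3 -c "
from h import *
x,y=tray(*TB,0.002,-.043);print(x,y)
go(x,y,.117,-79.9)"
```

```text
0.6345097755819044 -0.03498290328671679
t 12.4 tcp [0.4098 0.2002 0.1213] alpha -80.5 q1,q6 [12. 92.] gap 18.9 F [ 0.4  0.2 -0.5] | shift [182.9 269.    5.9] turn -0.6 tilt [-0.03 -0.54  0.  ]
```

Call:
{"op": "drive_tool", "data": {"plan": [[0.0229,0.0336,0,0,0,0,-0.9],[0.0229,0.0336,0,0,0,0,-0.9],[0.0229,0.0336,0,0,0,0,-0.9],[0.0229,0.0336,0,0,0,0,-0.9],[0.0229,0.0336,0,0,0,0,-0.9],[0.0229,0.0336,0,0,0,0,-0.9],[0.0229,0.0336,0,0,0,0,-0.9],[0.0229,0.0336,0,0,0,-0.5,-0.9],[0,0,0,0,0,0,-0.9],[0,0,0,0,0,0,-0.9]]}}

```text
t: 13.4
tcp_pos: [0.6315, -0.0363, 0.1159]
tool_rot: [0.996, 0.086, -0.001, -0.0]
force: [-0.2, 0.3, -0.4]
finger_gap: 0.219
gripper_force: 41.3
```

Run:
```python
from h import *
go(.6345,-.035,.0265,-79.9)
d,T=snap('wrist'); cv2.imwrite('pics/w4.png',d['image'][:,:,::-1])
```

```text
t 13.4 tcp [ 0.6315 -0.0363  0.1159] alpha -80.2 q1,q6 [-13.  67.] gap 18.6 F [-0.2  0.3 -0.4] | shift [ 3.4 -0.7 89.3] turn -0.3 tilt [-0.06  0.12  0.  ]
```

View pics/w4.png

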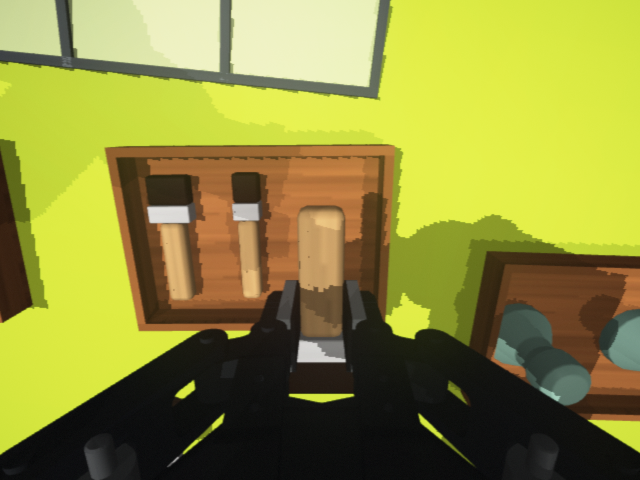

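The view shows the narrow brush flat in the tray at (248,235) and the wide one held level and centred over the free part. I lower it.

Call:
{"op": "drive_tool", "data": {"plan": [[0.003,-0.001,0.035,0,0,0,-0.9],[0,0,0.033,0,0,0,-0.9],[0,0,0.015,0,0,0,-0.9],[0,0,0.006,0,0,0,-0.9],[0,0,0,0,0,0,-0.9],[0,0,0,0,0,0,-0.22],[0,0,0,0,0,0,-0.22],[0,0,0,0,0,0,-0.22],[0,0,0,0,0,0,-0.22]]}}

```text
t: 14.35
tcp_pos: [0.6354, -0.0343, 0.0293]
tool_rot: [0.996, 0.087, 0.001, 0.0]
force: [0.1, 0.1, 0.3]
finger_gap: 0.392
gripper_force: 0.0
```

Call:
{"op": "drive_tool", "data": {"plan": [[0,0,-0.02,0,0,0,-0.22],[0,0,-0.04,0,0,0,-0.22],[0,0,-0.04,0,0,0,-0.22],[0,0,0,0,0,0,-0.22]]}}

```text
t: 14.75
tcp_pos: [0.639, -0.0351, 0.1347]
tool_rot: [0.996, 0.087, 0.006, 0.002]
force: [1.3, -0.5, -0.2]
finger_gap: 0.393
gripper_force: 0.0
```

```bash
python3 -c "
from h import *
go(.442,.068,.125,6.6)"
```

```text
t 14.75 tcp [ 0.639  -0.0351  0.1347] alpha -80.1 q1,q6 [-13.  67.] gap 33.4 F [ 1.3 -0.5 -0.2] | shift [-176.4 -135.6    6.9] turn -86.7 tilt [ 0.29 -0.68  0.  ]
```

Call:
{"op": "drive_tool", "data": {"plan": [[-0.0353,-0.0271,0.001,0,0,0,0.6],[-0.0353,-0.0271,0.001,0,0,0,0.6],[-0.0353,-0.0271,0.001,0,0,0,0.6],[-0.0353,-0.0271,0.001,0,0,0,0.6],[-0.0353,-0.0271,0.001,0,0,0,0.6],[0,0,0,0,0,-7.9,0.6],[0,0,0,0,0,-7.9,0.6],[0,0,0,0,0,-7.9,0.6],[0,0,0,0,0,-7.9,0.6],[0,0,0,0,0,-7.9,0.6]]}}

```text
t: 15.75
tcp_pos: [0.4374, 0.0689, 0.1232]
tool_rot: [0.907, 0.421, -0.0, -0.0]
force: [0.7, 0.1, 0.3]
finger_gap: 0.805
gripper_force: 0.0
```

Call:
{"op": "drive_tool", "data": {"plan": [[0,0,0,0,0,-7.9,0.6],[0,0,0,0,0,-7.9,0.6],[0,0,0,0,0,-7.9,0.6],[0,0,0,0,0,-7.9,0.6],[0,0,0,0,0,-7.9,0.6],[0,0,0,0,0,-7.7,0.6],[0,0,0,0,0,0,0.6],[0,0,0,0,0,0,0.6]]}}

```text
t: 16.55
tcp_pos: [0.4375, 0.0688, 0.1232]
tool_rot: [0.666, 0.746, -0.0, -0.0]
force: [-0.1, 0.6, 0.1]
finger_gap: 0.8
gripper_force: 0.0
```

Run:
```python
from h import *
d,T=snap('wrist'); cv2.imwrite('pics/w5.png',d['image'][:,:,::-1])
P,im,z=cloud('wrist'); H=P[...,2]
m=(z>0)&(H>.034)&(H<.048)&(np.hypot(P[...,0]-.442,P[...,1]-.068)<.035); q=P[m]
r=cv2.minEnclosingCircle((q[:,:2]*1000).astype(np.float32))
print(m.sum(),r,np.percentile(q[:,2],[50,99]))
go(r[0][0]/1000,r[0][1]/1000,.022,6.6)
```

```text
3828 ((440.23468017578125, 69.92655944824219), 23.835725784301758) [0.03971216 0.04135321]
t 16.6 tcp [0.4375 0.0688 0.1233] alpha 6.5 q1,q6 [ -6. -12.] gap 68.0 F [-0.9  0.4 -0.8] | shift [  0.8   2.9 101.3] turn -0.1 tilt [-0.01 -0.    0.  ]
```

View pics/w5.png

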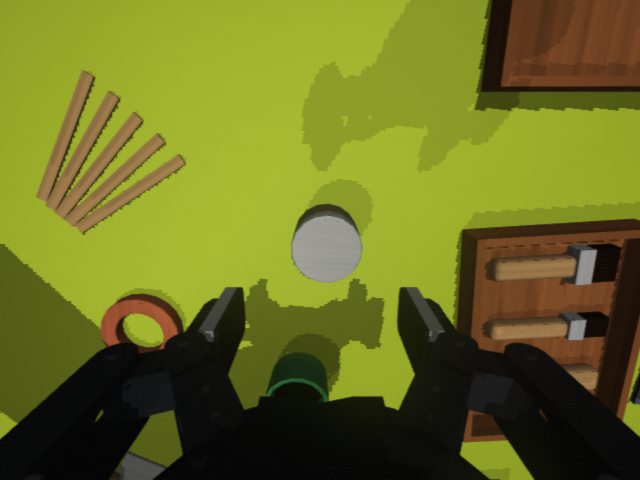

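The view shows the squat jar's lid at (327,245) between the fingers. The pot at (300,380) is behind the gripper and lower than its body will come. I descend and grip.

Call:
{"op": "drive_tool", "data": {"plan": [[0.001,0.003,0.04,0,0,0,0.6],[0,0,0.035,0,0,0,0.6],[0,0,0.02,0,0,0,0.6],[0,0,0.006,0,0,0,0.6],[0,0,0,0,0,0,-0.2],[0,0,0,0,0,0,-0.2],[0,0,0,0,0,0,-0.2],[0,0,0,0,0,0,-0.2],[0,0,0,0,0,0,-0.2],[0,0,0,0,0,0,-0.2]]}}

```text
t: 17.6
tcp_pos: [0.4407, 0.0702, 0.0227]
tool_rot: [0.665, 0.747, 0.0, 0.0]
force: [0.1, 0.3, 0.2]
finger_gap: 0.552
gripper_force: 41.3
```

```bash
python3 -c "
from h import *
x,y=tray(*TJ,0,-.0);print(x,y)
go(x,y,.13,6.6)
x,y=tray(*TJ,0,-.053);print(x,y)"
```

```text
0.59 0.278
t 17.6 tcp [0.4407 0.0702 0.0227] alpha 6.6 q1,q6 [ -5. -12.] gap 46.9 F [0.1 0.3 0.2] | shift [ 189.1  172.5 -107.2] turn 0.0 tilt [0.05 0.01 0.  ]
0.5960916689761219 0.22535124342317903
```

Call:
{"op": "drive_tool", "data": {"plan": [[0,0,-0.015,0,0,0,-0.2],[0,0,-0.035,0,0,0,-0.2],[0,0,-0.035,0,0,0,-0.2],[0.0118,0.0108,-0.022,0,0,0,-0.2],[0.0236,0.0216,0,0,0,0,-0.2],[0.0236,0.0216,0,0,0,0,-0.2],[0.0236,0.0216,0,0,0,0,-0.2],[0.0236,0.0216,0,0,0,0,-0.2],[0.0236,0.0216,0,0,0,0,-0.2],[0.0236,0.0216,0,0,0,0,-0.2]]}}

```text
t: 18.6
tcp_pos: [0.5622, 0.2399, 0.1291]
tool_rot: [0.665, 0.747, -0.0, -0.0]
force: [-0.1, 0.4, -0.8]
finger_gap: 0.548
gripper_force: 41.7
```

Call:
{"op": "drive_tool", "data": {"plan": [[0.0236,0.0216,0,0,0,0,-0.2],[0.0118,0.0108,0,0,0,0,-0.2],[0,0,0,0,0,0,-0.2],[0,0,0,0,0,0,-0.2]]}}

```text
t: 19.0
tcp_pos: [0.589, 0.2773, 0.1287]
tool_rot: [0.665, 0.747, -0.001, -0.001]
force: [-0.9, -0.6, -2.2]
finger_gap: 0.552
gripper_force: 41.7
```

```bash
python3 -c "
from h import *
go(.59,.278,.0287,6.6)"
```

```text
t 19.0 tcp [0.589  0.2773 0.1287] alpha 6.7 q1,q6 [15.  9.] gap 47.0 F [-0.9 -0.6 -2.2] | shift [  0.6   1.3 100. ] turn 0.1 tilt [-0.14  0.04  0.  ]
```

Call:
{"op": "drive_tool", "data": {"plan": [[0,0.001,0.035,0,0,0,-0.2],[0,0,0.035,0,0,0,-0.2],[0,0,0.02,0,0,0,-0.2],[0,0,0.007,0,0,0,-0.2],[0,0,0.003,0,0,0,-0.2],[0,0,0,0,0,0,-0.2],[0,0,0,0,0,0,0.45],[0,0,0,0,0,0,0.45],[0,0,0,0,0,0,0.45],[0,0,0,0,0,0,0.45]]}}

```text
t: 20.0
tcp_pos: [0.5917, 0.278, 0.03]
tool_rot: [0.665, 0.747, 0.001, 0.0]
force: [-0.8, 0.8, 0.2]
finger_gap: 0.721
gripper_force: 0.0
```

Call:
{"op": "drive_tool", "data": {"plan": [[0,0,-0.015,0,0,0,0.45],[0,0,-0.04,0,0,0,0.45],[0,0,-0.045,0,0,0,0.45],[0,0,0,0,0,0,0.45]]}}

```text
t: 20.4
tcp_pos: [0.596, 0.2794, 0.1373]
tool_rot: [0.665, 0.747, 0.006, 0.004]
force: [0.6, -0.7, 0.6]
finger_gap: 0.727
gripper_force: 0.0
```

```bash
python3 -c "
from h import *
go(.346,.3005,.13,6.6)"
```

```text
t 20.4 tcp [0.596  0.2794 0.1373] alpha 6.7 q1,q6 [15.  9.] gap 61.8 F [ 0.6 -0.7  0.6] | shift [  50.  -245.9    3.8] turn 0.1 tilt [ 0.85 -0.13  0.  ]
```

Call:
{"op": "drive_tool", "data": {"plan": [[0.0083,-0.041,0,0,0,0,0.45],[0.0083,-0.041,0,0,0,0,0.45],[0.0083,-0.041,0,0,0,0,0.45],[0.0083,-0.041,0,0,0,0,0.45],[0.0083,-0.041,0,0,0,0,0.45],[0.0083,-0.041,0,0,0,0,0.45],[0,0,0,0,0,0,0.45],[0,0,0,0,0,0,0.45]]}}

```text
t: 21.2
tcp_pos: [0.3406, 0.2992, 0.13]
tool_rot: [0.664, 0.747, 0.001, 0.0]
force: [-0.3, 0.1, -0.3]
finger_gap: 0.724
gripper_force: 0.0
```

Run:
```python
from h import *
d,T=snap('wrist'); cv2.imwrite('pics/w6.png',d['image'][:,:,::-1])
P,im,z=cloud('wrist'); H=P[...,2]
m=(z>0)&(H>.055)&(H<.07)&(np.hypot(P[...,0]-.346,P[...,1]-.3)<.03); q=P[m]
r=cv2.minEnclosingCircle((q[:,:2]*1000).astype(np.float32))
print(m.sum(),r,np.percentile(q[:,2],[50,99]))
go(r[0][0]/1000,r[0][1]/1000,.036,6.6)
d,T=snap('top');cv2.imwrite('pics/top2.png',d['image'][:,:,::-1])
```

```text
2781 ((344.38836669921875, 302.7768249511719), 18.931827545166016) [0.06170453 0.06321628]
t 21.25 tcp [0.3422 0.2995 0.13  ] alpha 6.7 q1,q6 [27. 20.] gap 61.7 F [0.6 0.3 0.1] | shift [ 2.9  2.3 94. ] turn 0.1 tilt [ 0.16 -0.05  0.  ]
```

View pics/top2.png

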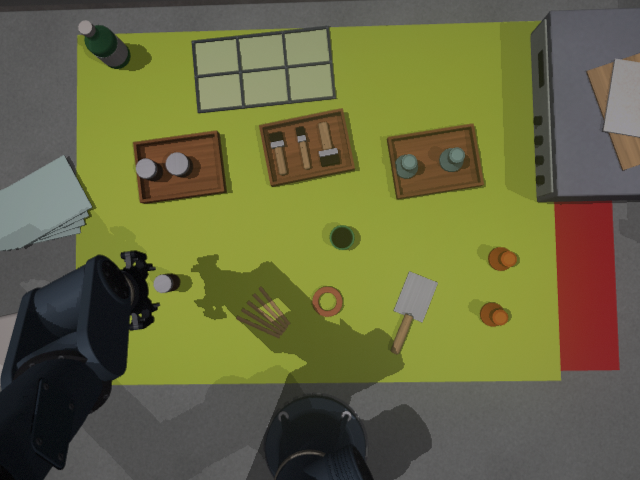

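The top view shows the squat jar upright in its tray at (178,164), both brushes flat, the muller standing and the pot unmoved. The last piece is the tall jar at (166,283).

Call:
{"op": "drive_tool", "data": {"plan": [[0.003,0.002,0.035,0,0,0,0.45],[0,0,0.035,0,0,0,0.45],[0,0,0.018,0,0,0,0.45],[0,0,0.006,0,0,0,0.45],[0,0,0,0,0,0,-0.5],[0,0,0,0,0,0,-0.5],[0,0,0,0,0,0,-0.5],[0,0,0,0,0,0,-0.5],[0,0,0,0,0,0,-0.5],[0,0,0,0,0,0,-0.5]]}}

```text
t: 22.3
tcp_pos: [0.3429, 0.3022, 0.0358]
tool_rot: [0.665, 0.747, 0.0, 0.0]
force: [0.4, -0.7, 1.9]
finger_gap: 0.432
gripper_force: 40.2
```

```bash
python3 -c "
from h import *
go(.596,.2253,.145,6.6)"
```

```text
t 22.3 tcp [0.3429 0.3022 0.0358] alpha 6.7 q1,q6 [27. 21.] gap 36.7 F [ 0.4 -0.7  1.9] | shift [-105.6  242.6 -109.1] turn 0.1 tilt [ 0.05 -0.02  0.  ]
```

Call:
{"op": "drive_tool", "data": {"plan": [[0,0,-0.015,0,0,0,-0.5],[0,0,-0.035,0,0,0,-0.5],[0,0,-0.035,0,0,0,-0.5],[-0.0066,0.0152,-0.024,0,0,0,-0.5],[-0.0132,0.0303,0,0,0,0,-0.5],[-0.0132,0.0303,0,0,0,0,-0.5],[-0.0132,0.0303,0,0,0,0,-0.5],[-0.0132,0.0303,0,0,0,0,-0.5],[-0.0132,0.0303,0,0,0,0,-0.5],[-0.0132,0.0303,0,0,0,0,-0.5]]}}

```text
t: 23.3
tcp_pos: [0.549, 0.239, 0.1442]
tool_rot: [0.665, 0.747, -0.0, -0.0]
force: [-0.6, 0.7, -0.2]
finger_gap: 0.436
gripper_force: 40.4
```

Call:
{"op": "drive_tool", "data": {"plan": [[-0.0132,0.0303,0,0,0,0,-0.5],[-0.0066,0.0152,0,0,0,0,-0.5],[0,0,0,0,0,0,-0.5],[0,0,0,0,0,0,-0.5]]}}

```text
t: 23.7
tcp_pos: [0.5944, 0.2251, 0.1437]
tool_rot: [0.665, 0.747, -0.001, -0.001]
force: [-1.2, 0.6, -1.0]
finger_gap: 0.433
gripper_force: 40.4
```

```bash
python3 -c "
from h import *
go(.596,.2253,.0418,6.6)"
```

```text
t 23.7 tcp [0.5944 0.2251 0.1437] alpha 6.6 q1,q6 [11.  4.] gap 36.8 F [-1.2  0.6 -1. ] | shift [  0.    1.8 101.9] turn 0.0 tilt [-0.15 -0.01  0.  ]
```

Call:
{"op": "drive_tool", "data": {"plan": [[0,0.001,0.035,0,0,0,-0.5],[0,0,0.035,0,0,0,-0.5],[0,0,0.02,0,0,0,-0.5],[0,0,0.008,0,0,0,-0.5],[0,0,0.004,0,0,0,-0.5],[0,0,0,0,0,0,-0.5],[0,0,0,0,0,0,0.3],[0,0,0,0,0,0,0.3],[0,0,0,0,0,0,0.3],[0,0,0,0,0,0,0.3]]}}

```text
t: 24.7
tcp_pos: [0.5973, 0.2254, 0.0429]
tool_rot: [0.665, 0.747, 0.0, 0.0]
force: [0.4, 0.5, 0.1]
finger_gap: 0.649
gripper_force: 0.0
```

Call:
{"op": "drive_tool", "data": {"plan": [[0,0,-0.015,0,0,0,0.3],[0,0,-0.04,0,0,0,0.3],[0,0,-0.05,0,0,0,0.3],[0,0,-0.02,0,0,0,0.3],[-0.03,-0.04,0,0,0,0,0.3],[-0.03,-0.04,0,0,0,0,0.3],[-0.03,-0.04,0,0,0,0,0.3],[-0.03,-0.04,0,0,0,0,0.3],[0,0,0,0,0,0,0.3],[0,0,0,0,0,0,0.3]]}}

```text
t: 25.7
tcp_pos: [0.4517, 0.0869, 0.1685]
tool_rot: [0.666, 0.746, 0.001, 0.001]
force: [-0.4, -1.1, 0.3]
finger_gap: 0.648
gripper_force: 0.0
```

Run:
```python
from h import *
go(.5,.1,.2)
d,T=snap('top'); cv2.imwrite('pics/top3.png',cv2.resize(d['image'][90:270,110:510,::-1],None,fx=2,fy=2,interpolation=cv2.INTER_CUBIC))
P,im,z=cloud('top'); H=P[...,2]
for n,c,h in(('tall',(.596,.225),.068),('squat',(.59,.278),.046),('muller',(.593,-.296),.072),('pot',(.433,-.064),.036)):
    m=(z>0)&(H>h-.006)&(H<h+.02)&(np.hypot(P[...,0]-c[0],P[...,1]-c[1])<.03); q=P[m]
    print(n,m.sum(),cv2.minEnclosingCircle((q[:,:2]*1000).astype(np.float32)) if m.any() else 0,q[:,2].mean()-h)
```

```text
t 25.7 tcp [0.4517 0.0869 0.1685] alpha 6.5 q1,q6 [ -3. -10.] gap 55.1 F [-0.4 -1.1  0.3] | shift [  7.5  49.5 -31.4] turn 0 tilt [0.11 0.01 0.  ]
tall 270 ((597.7816772460938, 224.7269287109375), 19.017019271850586) -0.00042796444341375306
squat 411 ((592.0921020507812, 276.1494445800781), 24.63858413696289) -0.0003741173325281025
muller 195 ((592.1273803710938, -295.60113525390625), 15.81749153137207) -0.0011052998730574776
pot 154 ((433.2666015625, -63.099609375), 25.55934715270996) -0.0007525274509616875
```

View pics/top3.png

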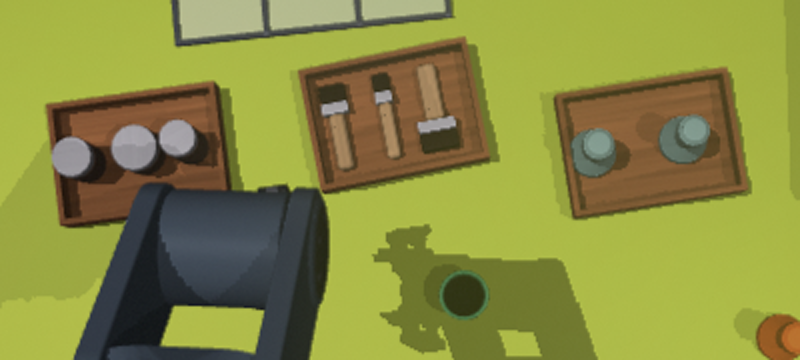

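The picture shows both jars upright at crop (135,147) and (178,140), brushes flat at (385,115) and (433,108), and the muller at (688,135). The pot at (463,295) has not moved, and the arm is clear of everything.

```bash
python3 -c "
from station import manip
print(manip.sign_off())"
```

```text
the job is handed in; nothing more can be done
None
```

I put all five pieces in their matching trays and handed the job in after about 26 s of robot time. In the last picture the brushes lie flat, the jars and muller stand upright, and the paint pot is where it started; the hand-in gave no verdict.

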